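# Lever open the parts-washer lid and hold it

## Task

Push the orange safety stop by its upright peg, clockwise seen from above, until it has swung well out from under the steel lever. Then press the red pad on the lever's long end down until the lever meets its black rubber bumper, so that its short end raises the heavy lid of the blue parts washer, and finish while still holding it down there. Push and press with the fingers only: leave the lever lying in its cradle, do not touch the lid itself, and leave the other things on the bench where they are.

Things in the scene. Friction and masses are not known exactly. Their poses are not given: they have to be found in the camera images.
- washer: Fixed blue parts washer on a dark base plate (8 thick, x within 50, y -245 to 95); origin on the bench under the lever's pivot. +y points from the pivot to the tank, -y along the lever's long arm, z up. Two blue cradle cheeks (x 15 to 31 either side, y within 23, 127 high) carry the lever's pin. Tank: 240 (x) by 190 (y), 95 high, centred at y = 190.
- lever: Loose steel lever, bar 24 wide, 12 thick, its cross pin lying in the cradle's open slots; origin mid-pin, 115 above the bench. Long arm (250 to pad centre) to washer -y; short arm 80, roller under the lid's lip. At rest the long arm slopes up 0.42 rad, its axes as the washer's; pressing (3 to 9 N at the pad) turns it about 0.7 rad about x, onto the bumper. Let go, the lid pushes it back up.
- lever_pad (a point): Centre of the top face of the red pressing pad (64 wide, 60 along the lever, 16 thick) on the lever's long end; about 226 above the bench at rest, 54 when the lever meets the bumper. It moves on an arc about the pin in the washer's y-z plane.
- bumper_top (a point): Centre of the top of the black rubber bumper (36 by 26), 47 above the bench and 200 from the lever's pin towards the long end: it stops the lever softly, giving about 1.5 mm per 2 N, 14 at most.
- stop (a joint): Angle (rad) of the orange safety stop: 0 with its blocking arm square under the lever, grows clockwise seen from above, end of travel 1.45; clear of the lever from about 1.0. Light friction keeps it where it is left. Unless it is clear, the lever comes down only a little way.
- stop_pivot (a point): Point on the stop's upright swivel axis, 148 above the bench; from the lever's pin it lies 65 to washer -x and 75 to -y. The orange bar (18 wide, 12 thick, 118 to 130 above the bench) reaches 85 from the axis to under the lever and 60 the other way to the peg.
- stop_peg (a point): Point on the axis of the stop's upright orange peg (diameter 18, its top 163 above the bench), 60 from the swivel axis on the side away from the lever, 148 above the bench. At joint 0 it lies in the washer's -x direction from the swivel axis; it swings towards the washer's +y (the tank).
- lid (a joint): Angle (rad) of the heavy steel lid (250 x 214, 10 thick, yellow stripe along its lip): 0 shut, about 0.27 when the lever meets its bumper. Its hinge lies along the tank's far edge; it falls shut by itself.
- lid_lip (a point): Middle of the upper edge of the lid's lip over the lever's short end, about 105 above the bench when shut.
- tape: Yellow tape roll lying flat, diameter 100, 48 high; origin at the centre of its underside. A bystander.
- spray: Blue can, diameter 66, 170 high; origin at the centre of its underside. A bystander.
- driver: Red-handled screwdriver lying on the bench. A bystander.
- funnel: Orange funnel standing mouth down, diameter 96, 130 high; origin at the centre of its underside. A bystander.
- grease: White jar with black cap, diameter 70, 65 high; origin at the centre of its underside. A bystander.
- bearing: Steel bearing ring lying flat, diameter 62, 18 high; origin at the centre of its underside. A bystander.
- spanner: Steel spanner lying on the bench. A bystander.

How it is judged (in metres and radians):
On the way, in this order (a step that is already met when the one before it is completed fails the run):
1. the safety stop is swung clear of the lever, the lid still shut (value of joint stop above 1 rad and value of joint lid below 0.06 rad), for 0.1 s.
2. the lever raises the lid (value of joint lid above 0.23 rad and contact force between lever and lid above 3 N), for 0.2 s.
At the end, for the whole second after the job is handed in: The lid stands still, raised at least 0.23 rad (lever pad within about 25 mm of where the lever meets its bumper), carried by the lever's short end, the fingers pressing the lever with more than 1 N, the stop swung at least 1.0 rad, the lever's pin in its cradle within 15 mm (all of step 2 and velocity of joint lid between -0.05 and 0.05 rad/s and value of joint stop above 1 rad and contact force between the fingers and lever above 1 N and distance of lever from where it was at the start of the episode below 0.015 m); the arm keeps its last pose, push and grip.
It fails at once if the lever is lifted or dragged out of its cradle (pin moved over 15 mm) (distance of lever from where it was at the start of the episode above 0.015 m).
It fails at once if the robot touches the lid (contact force between any of the fingers, the arm and lid above 0.5 N).
It fails at once if a bystander is pushed more than 20 mm or picked up (distance of any of tape, spray, driver, funnel, grease, bearing, spanner from where it was at the start of the episode above 0.02 m).
It also fails if it takes over 54 s, if anything falls off the work surface, if the arm or the gripper's body presses on something with over 40 N, if the wrist force passes 120 N, or if a joint passes its speed limit or range.

## Robot

A 7-joint arm with a two-finger parallel gripper is mounted at the origin on the work surface. World frame = base frame: x ahead of the robot, y to its left, z up, the work surface at z = 0. Lengths are in mm, angles in rad, forces in N, time in s.
With the tool pointing down it reaches from about 400 to 875 mm from the base axis. Payload 19.3 kg.
Tool frame: the origin (TCP) lies at the very end of the fingers, on their centre line; the grasp point (between the pads) lies 19 mm behind it (grip_point_offset is the z of the grasp point in the tool frame, in mm); z points along the fingers, x is the direction in which the jaws open and shut, and the axes are right-handed (so a half turn about z gives the same grasp; the last joint's range is limited). The gripper opens to 85 mm and grips with 20 to 120 N. Pads are 22 mm wide; open, the fingers measure 114 mm over their backs; the gripper's body (76 mm by 85 mm) begins 54 mm behind the grasp point. The pads swing forward as they close: fully open they stand 13 mm farther back than shut.
Start: joints at [1.272, 0.521, -0.036, 1.599, 0.021, 1.021, -0.113], TCP at [141.728, -608.71, 231.291] pointing down, gripper open.
Joint ranges: [-2.91, 2.91], [-0.3, 2.13], [-1.5, 1.42], [0.17, 2.43], [-1.26, 4.41], [0.16, 1.93], [-2.52, 2.52]. Speed limits (rad/s): [1.89, 1.89, 2.39, 2.39, 3.01, 3.01, 3.01].

## Interface

Orientations are given as a 3x3 rotation matrix whose columns are the frame's x, y, z axes.
In Python, from workcell import movep, movel, goto_joints, open_gripper, clamp, wait, inverse_kinematics, read_state, camera, PlanningError, finish_job, grip_point_offset gives the robot as it stands. Calls block until the motion is done:
- movep(position, orientation): joint-space move of the TCP to a pose.
- movel(position, frame=None, max_speed=150, guard=None): straight line of the TCP; frame=None keeps the orientation; max_speed is the mean speed in mm/s. With guard (N) it stops when the force on the tool has changed by that much, and returns True; else False.
- goto_joints(angles): joint-space move.
- open_gripper() and clamp(): open the fingers fully, or close them until they stop; the grip force is fixed at half the most.
- wait(seconds).
- inverse_kinematics(position, orientation): joint angles nearest the present ones, or None.
- read_state(): the state.
- camera(name): name is "side" or "top" or "wrist"; returns a dict with "image" (480x640x3 uint8, blue, green, red), "range_z" (480x640 float32, mm along the optical axis (not along the pixel's ray), 0 where there is no reading), "fx", "fy", "cx", "cy" (pixels), "dist_coeffs" ([k1, k2, p1, p2, k3] as OpenCV has them; the pictures are not rectified), "cam_to_world" (4x4, takes a point from camera to world coordinates). Camera axes: x right, y up, looking along -z (the intrinsics and any distortion apply to the point x, -y, -z); pixel columns grow to the right and rows downward; lengths in mm; the calibration is good to about 2 mm. A picture is of the moment at which its call begins.
A pose or a line that the arm cannot do raises PlanningError and nothing moves.
- finish_job(): hands the job in, once; it reports no verdict.
The state is a dict: "time": time; "qpos": joint angles; "qvel": joint speeds; "joint_efforts": joint torques, N m; "eef_pos": TCP position; "tool_rot": TCP orientation; "ft_force": force on the tool from outside, world axes, zero at the start; "torque": the same for the moment, N m; "finger_gap": finger opening in mm.
Only numpy, scipy, OpenCV 4.12 (cv2) and the standard library are available. Lean on these libraries where they do the work, as an engineer would, in place of code of your own. Each camera call takes 0.05 s, during which the arm holds its last target. There are 200 camera calls.

## Working session

There is one attempt and no reset: what is moved stays moved. The work goes in short steps, each a Python script; the robot and the scene stay as the last script left them, time stands still between calls to the robot, and variables do not carry over. Pictures are saved under pics/ and viewed, about 8 in all and at most 12, crops included, and the job is handed in when it is done.

```bash
ls; mkdir -p pics; python3 - <<'E'
from workcell import *
import cv2,numpy as np,pickle
s=read_state(); print(s['time'],s['eef_pos'],s['ft_force'],s['finger_gap'])
d={n:camera(n) for n in("top","side")}
pickle.dump(d,open('v0.pkl','wb'))
for n in d:
    cv2.imwrite(f'pics/{n}0.png',d[n]['image']); print(n,d[n]['fx'],d[n]['cx'],d[n]['cy'],d[n]['dist_coeffs'],np.round(d[n]['cam_to_world'],3).tolist(), (d[n]['range_z']>0).mean())
E
```

```text
pics
0.0 [ 141.61562309 -608.40497941  230.73884383] [ 0.13764845 -0.04536941 -0.21178402] 85.25440557164563
top 541.0336983555294 310.93705733114797 244.46176008712752 [-0.03163874  0.          0.          0.          0.        ] [[0.01, 0.988, -0.154, 430.437], [-1.0, 0.006, -0.021, -9.71], [-0.02, 0.154, 0.988, 1216.487], [0.0, 0.0, 0.0, 1.0]] 0.9958821614583333
side 478.0991827216343 317.3196145315575 227.60563384611814 [0.02949724 0.         0.         0.         0.        ] [[-0.877, 0.354, -0.324, 176.124], [-0.48, -0.672, 0.564, 680.479], [-0.018, 0.651, 0.759, 1072.179], [0.0, 0.0, 0.0, 1.0]] 0.995966796875
```

View pics/top0.png

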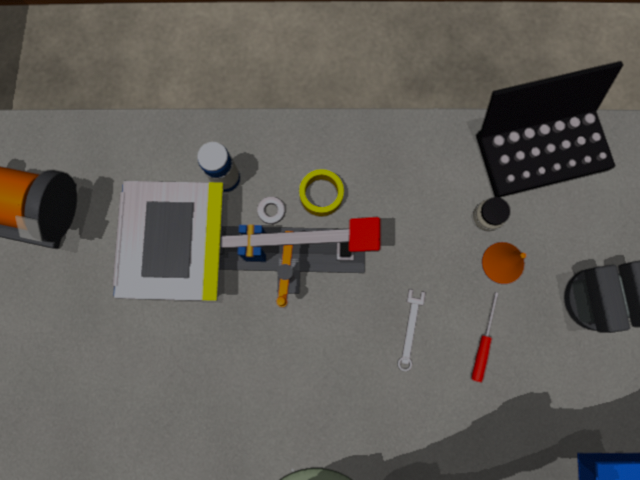

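View pics/side0.png

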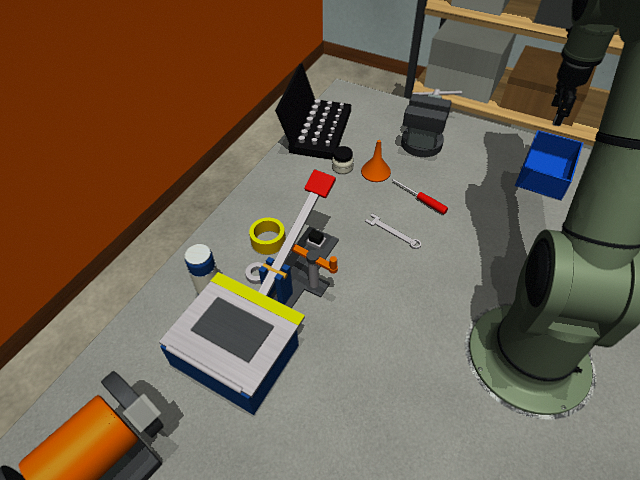

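The top view shows the red pad at about (365,234), the lever running left to the blue cheeks at (250,240), and the stop's orange bar from (288,235) to the peg at (282,298). The lid's yellow lip is at about x=213. The tape (322,192) and bearing (271,209) lie on the far side, away from the peg. Next I'll turn these into positions.

```bash
cat > h.py <<'E'
import cv2,numpy as np
def pts(c,mask):
    v,u=np.nonzero(mask&(c['range_z']>0)); z=c['range_z'][v,u].astype(float)
    K=np.array([[c['fx'],0,c['cx']],[0,c['fy'],c['cy']],[0,0,1]])
    n=cv2.undistortPoints(np.c_[u,v].astype(float)[:,None],K,np.array(c['dist_coeffs']))[:,0]
    P=np.c_[n[:,0]*z,-n[:,1]*z,-z,np.ones(len(z))]@np.array(c['cam_to_world']).T
    return P[:,:3],u,v
def hsv(c,lo,hi):
    return cv2.inRange(cv2.cvtColor(c['image'],cv2.COLOR_BGR2HSV),lo,hi)>0
def box(m,u0,u1,v0,v1):
    b=np.zeros_like(m); b[v0:v1,u0:u1]=m[v0:v1,u0:u1]; return b
E
python3 - <<'E'
import pickle; from h import *
d=pickle.load(open('v0.pkl','rb'))
for n,rb,ob,yb in(("top",(340,400,205,260),(265,300,225,312),(195,230,175,305)),("side",(295,345,160,205),(285,345,235,280),(200,310,265,340))):
    c=d[n]
    P,u,v=pts(c,box(hsv(c,(0,150,60),(4,255,255)),*rb)); P=P[P[:,2]>150]
    print(n,'red',len(P),P.mean(0).round(1),np.percentile(P,[2,98],axis=0).round(1).tolist())
    P,u,v=pts(c,box(hsv(c,(8,150,60),(20,255,255)),*ob)); P=P[P[:,2]>100]
    Q=P[P[:,2]>155]; R=P[(P[:,2]>124)&(P[:,2]<136)]
    print(' peg top',len(Q),Q.mean(0).round(1) if len(Q) else'', 'bar',len(R),R.mean(0).round(1),cv2.fitLine(R[:,:2].astype(np.float32),2,0,.01,.01).ravel().round(3),np.percentile(R,[1,99],axis=0).round(1).tolist())
    P,u,v=pts(c,box(hsv(c,(25,120,80),(35,255,255)),*yb)); P=P[P[:,2]>95]
    print(' lip',len(P),P.mean(0).round(1),cv2.minAreaRect(P[:,:2].astype(np.float32)))
    # steel bar pixels: height on slope near lever
c=d['top']; m=np.zeros((480,640),bool); m[225:250,225:345]=1
P,u,v=pts(c,m&hsv(c,(0,0,110),(180,40,255))); P=P[P[:,2]>100]
print('bar',len(P),cv2.fitLine(P.astype(np.float32),2,0,.01,.01).ravel().round(3))
for lo,n in((( 95,120,40),'cheek'),):
    m=np.zeros((480,640),bool); m[215:265,235:266]=1
    P,u,v=pts(c,m&hsv(c,lo,(130,255,255))); P=P[P[:,2]>120]; print(n,len(P),P.mean(0).round(1),cv2.minAreaRect(P[:,:2].astype(np.float32)))
E
```

```text
top red 1036 [604.8 -87.1 226.1] [[574.9, -113.9, 213.5], [635.5, -60.9, 237.4]]
 peg top 35 [485.   71.  163.7] bar 285 [551.7  65.2 130.2] [ 9.98000e-01 -6.30000e-02  5.51723e+02  6.52320e+01] [[474.9, 54.4, 124.8], [626.8, 77.6, 134.7]]
 lip 1712 [609.6 220.3 107.1] ((611.4345092773438, 220.11746215820312), (31.481969833374023, 250.82147216796875), 89.07408142089844)
side red 530 [605.  -83.5 224.5] [[575.7, -110.9, 210.7], [636.7, -58.8, 236.4]]
 peg top 45 [484.3  74.3 162.4] bar 251 [540.   70.1 129.9] [ 9.94000e-01 -1.13000e-01  5.40028e+02  7.01390e+01] [[474.9, 54.6, 124.2], [603.3, 84.3, 134.8]]
 lip 1179 [608.5 221.3 107.3] ((616.7838134765625, 220.8715057373047), (33.74319839477539, 258.3855895996094), 88.16658020019531)
bar 1251 [ 1.40000e-02  9.15000e-01 -4.02000e-01  6.08170e+02  5.99360e+01
  1.57624e+02]
cheek 216 [608.5 141.3 127.4] ((609.5821533203125, 140.9281463623047), (46.40652847290039, 61.815670013427734), 88.42971801757812)
```

```bash
cat >> h.py <<'E'
PIN=np.array([609.5,141.,115.]); YW=np.array([.018,1,0]); YW/=np.linalg.norm(YW); XW=np.array([YW[1],-YW[0],0])
PIV=PIN[:2]-65*XW[:2]-75*YW[:2]
def down(y):   # tool pointing down, tool y along the given direction
    z=np.array([0,0,-1.]); y=np.array([y[0],y[1],0.]); return np.c_[np.cross(y,z),y,z]
def push(th,back,z=138,s=1):
    """tool pose pushing the peg with the fingers' flat side, 'back' mm behind its axis"""
    t=np.sin(th)*XW+np.cos(th)*YW
    p=np.r_[PIV,0]+60*(-np.cos(th)*XW+np.sin(th)*YW)-back*t; p[2]=z
    return p,down(s*t)
def pad(phi,off=0):
    p=PIN-YW*(250*np.cos(phi)-10*np.sin(phi)); p[2]=115+250*np.sin(phi)+10*np.cos(phi)+off; return p
E
python3 - <<'E'
from h import *; from workcell import *
print(PIV,push(.06,0)[0],pad(.42),pad(-.28))
for s in(1,-1):
    for th,b,z in((.06,40,300),(.06,40,138),(.7,20,138),(1.38,20,138)):
        q=inverse_kinematics(*push(th,b,z,s)); print(s,th,push(th,b,z,s)[0].round(),None if q is None else np.round(q,2))
for y in(XW,-XW,YW,-YW):
    print([None if q is None else np.round(q,2) for q in (inverse_kinematics(pad(.42,60),down(y)),inverse_kinematics(pad(-.28,0),down(y)))])
E
```

```text
[543.16074609  67.18195755] [483.34316448  71.85709722 138.        ] [605.46515024 -83.15831984 226.07100267] [ 605.12621501 -101.98805519   55.52164224]
1 0.06 [480.  32. 300.] [ 0.76  0.45 -1.26  1.84  0.46  1.2   2.41]
1 0.06 [480.  32. 138.] [-0.92  0.74  1.09  2.09 -0.89  0.88 -2.52]
1 0.7 [485.  92. 138.] [ 0.56  0.8  -1.28  1.99  0.89  1.08  1.3 ]
1 1.38 [513. 123. 138.] [ 0.35  0.68 -0.99  1.91  0.71  0.95  0.76]
-1 0.06 [480.  32. 300.] [ 0.47  0.29 -0.81  1.85  0.24  1.1  -0.51]
-1 0.06 [480.  32. 138.] [ 0.36  0.52 -0.72  2.03  0.49  0.77 -0.73]
-1 0.7 [485.  92. 138.] [ 0.29  0.56 -0.79  2.    0.55  0.81 -1.54]
-1 1.38 [513. 123. 138.] [ 0.05  0.54 -0.54  1.92  0.39  0.78 -2.1 ]
[array([ 0.59,  0.56, -0.83,  1.54,  0.43,  1.23,  1.23]), array([ 0.57,  0.85, -0.77,  1.72,  0.74,  0.88,  1.03])]
[array([ 0.26,  0.46, -0.32,  1.56,  0.15,  1.14, -1.68]), array([ 0.15,  0.73, -0.12,  1.75,  0.13,  0.67, -1.63])]
[array([-0.64,  0.77,  1.23,  1.61, -0.75,  1.31, -2.46]), array([-0.32,  0.84,  0.61,  1.77, -0.67,  0.75, -2.52])]
[array([ 0.48,  0.52, -0.66,  1.55,  0.33,  1.19, -0.26]), array([ 0.42,  0.78, -0.52,  1.73,  0.52,  0.77, -0.38])]
```

```bash
python3 - <<'E'
from h import *; from workcell import *
clamp()
movel([141.6,-608.4,340],max_speed=250)
p,R=push(.06,42,320,-1); movep(p,R)
print(movel(push(.06,42,138,-1)[0],max_speed=200,guard=15))
s=read_state(); print(s['time'],s['eef_pos'].round(1) if hasattr(s['eef_pos'],'round') else s['eef_pos'],np.round(s['ft_force'],1),s['finger_gap'],np.round(s['qpos'],2))
c=camera('side'); cv2.imwrite('pics/side1.png',cv2.resize(c['image'][180:330,230:430],(800,600)))
E
```

```text
False
5.0667 [480.6  30.1 138.8] [-0.8  0.3 -0.5] -0.3242855664536613 [ 0.4   0.53 -0.76  2.03  0.52  0.78 -0.76]
```

View pics/side1.png

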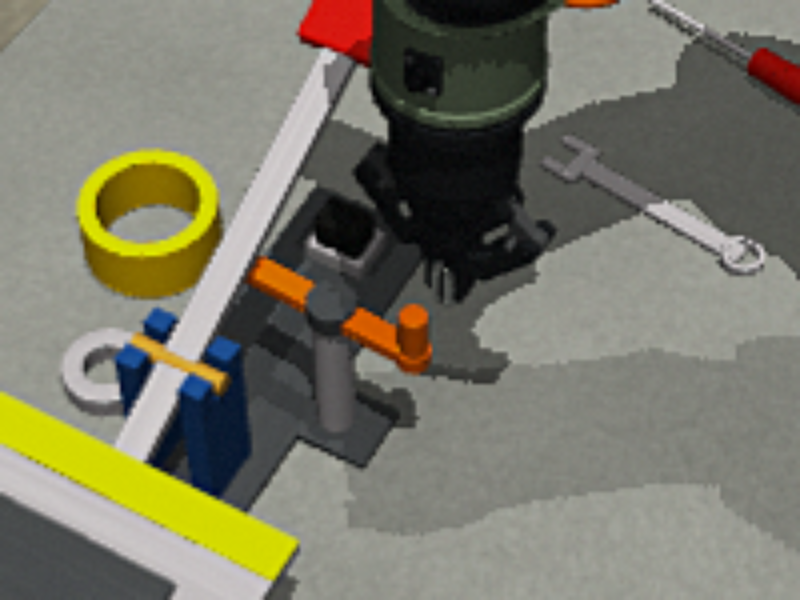

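The shut fingers stand just behind the peg (peg at about (412,335) in the crop, fingertips at (445,290)), and the way is clear. Next comes the push along the arc.

```bash
python3 - <<'E'
from h import *; from workcell import *
for th in (.06,.3,.55,.8,1.05,1.25,1.38):
    p,R=push(th,20,138,-1); g=movel(p,R,max_speed=70,guard=25)
    s=read_state(); print(th,g,round(s['time'],1),np.round(s['eef_pos'],1),np.round(s['ft_force'],1))
    if g: break
p,R=push(1.38,45,138,-1)
if not g: movel(p,max_speed=100); movel(np.r_[p[:2],300],max_speed=200)
c=camera('top'); P,u,v=pts(c,box(hsv(c,(8,150,60),(20,255,255)),230,310,200,315)); Q=P[P[:,2]>155]
print(read_state()['time'],len(Q),Q.mean(0) if len(Q) else'')
if len(Q): r=Q.mean(0)[:2]-PIV; print('stop',np.arctan2(r@YW[:2],-r@XW[:2]),np.linalg.norm(r))
c=camera('side'); cv2.imwrite('pics/side2.png',cv2.resize(c['image'][180:330,230:430],(800,600)))
E
```

```text
0.06 False 5.6 [481.8  52.4 138.1] [-0.5  0.3  0.7]
0.3 False 6.0 [479.9  66.8 138. ] [-0.4  0.2 -0.5]
0.55 False 6.4 [481.8  82.2 138. ] [-0.1  0.2 -0.6]
0.8 False 6.8 [487.5  96.8 137.9] [-0.3 -0.   0.1]
1.05 False 7.2 [496.5 109.6 137.9] [-0.6 -0.2  0. ]
1.25 False 7.5 [505.9 118.1 137.9] [-0.2  0.1 -0.5]
1.38 False 7.8 [512.8 122.5 137.9] [-0.6  0.2 -0.2]
9.2167 7 [509.41936967  67.12212022 389.46717188]
stop -0.01977146570876374 33.74142947820822
```

View pics/side2.png

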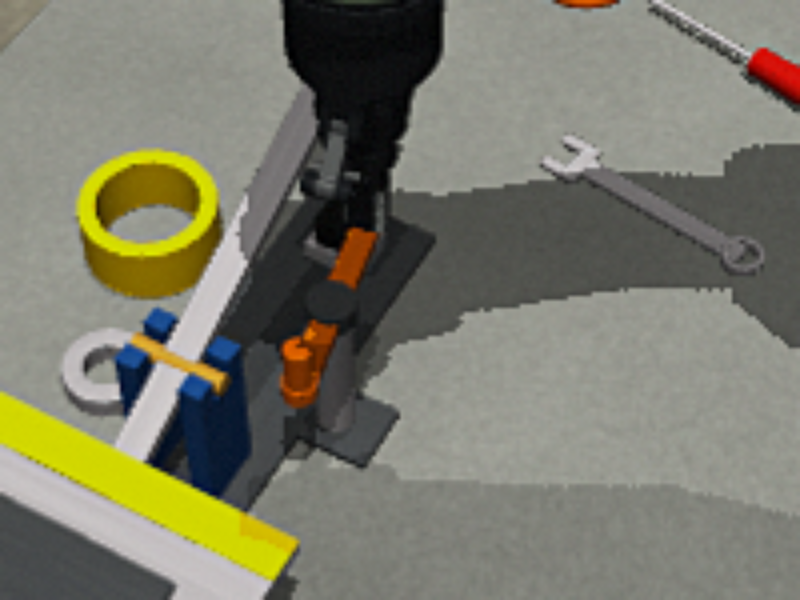

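```bash
python3 - <<'E'
from h import *; from workcell import *
c=camera('side'); P,u,v=pts(c,box(hsv(c,(8,150,60),(20,255,255)),285,345,235,285)); Q=P[(P[:,2]>155)&(P[:,2]<170)]
if len(Q): r=Q.mean(0)[:2]-PIV; print('stop',Q.mean(0),np.arctan2(r@YW[:2],-r@XW[:2]),np.linalg.norm(r))
e=np.array(read_state()['eef_pos']); movel([e[0],e[1],330],max_speed=200)
R=down(-YW); movep(pad(.42,90),R); 
f0=np.array(read_state()['ft_force'])
g=movel(pad(.42,-12),max_speed=60,guard=2.5)
s=read_state(); print(g,s['time'],np.round(s['eef_pos'],1),f0.round(1),np.round(s['ft_force'],1),pad(.42).round(1))
E
```

```text
stop [532.98326974 127.70387191 162.265008  ] 1.3861951855220744 61.37168029410071
True 12.4917 [605.1 -83.2 225.1] [-0.7  0.4  0.7] [0.5 1.  3.9] [605.5 -83.2 226.1]
```

Stop is at about 1.39 rad, and the fingers met the pad at z=225, as predicted. Next is pressing along the arc.

```bash
python3 - <<'E'
from h import *; from workcell import *
for phi in (.36,.28,.2,.1,0,-.1,-.18,-.24,-.27):
    g=movel(pad(phi,-1),max_speed=60,guard=30)
    s=read_state(); print(phi,g,round(s['time'],1),np.round(s['eef_pos'],1),np.round(s['ft_force'],1))
    if g: break
c=camera('side'); cv2.imwrite('pics/side3.png',cv2.resize(c['image'][150:390,140:460],(800,600)))
E
```

```text
0.36 False 12.9 [605.6 -89.4 211.7] [-0.5 -0.7  4.5]
0.28 False 13.4 [605.5 -96.3 193.2] [-0.1 -1.4  5.1]
0.2 False 13.9 [ 605.2 -101.9  173.9] [ 0.2 -1.6  5.8]
0.1 False 14.4 [ 605.1 -106.5  149.4] [-0.9 -1.   4.6]
0 False 15.0 [ 605.  -108.8  124.4] [ 0.1 -0.3  3.4]
-0.1 False 15.6 [ 605.1 -108.6   99.3] [-0.1  0.3  3.3]
-0.18 False 16.1 [ 605.1 -106.7   79.4] [-0.2  1.3  1.4]
-0.24 False 16.4 [ 605.  -104.3   64.5] [ 0.9 -0.2  1.1]
-0.27 False 16.7 [ 605.2 -102.8   57.2] [1.  0.1 1.1]
```

View pics/side3.png

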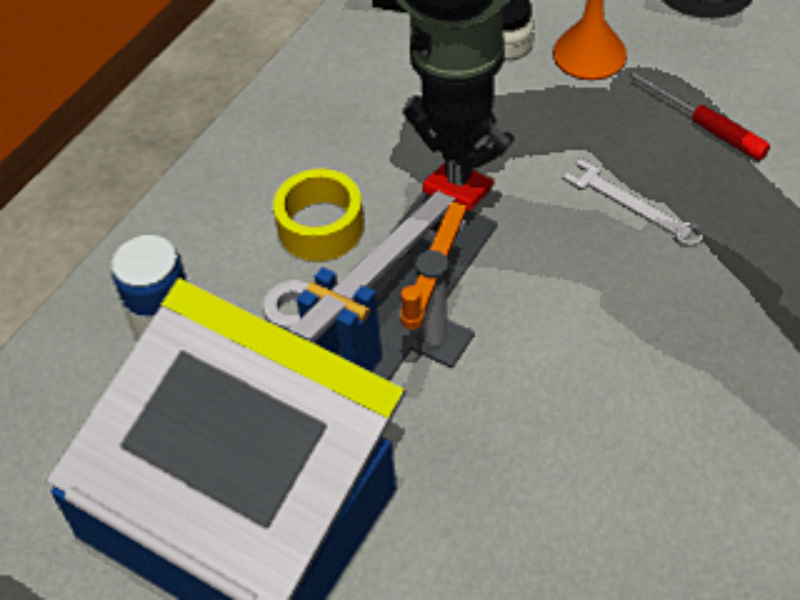

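The picture shows the lid raised, the pad down under the fingers at about (455,185), the pin in its cradle at (335,298), and the stop still swung clear. The pad force is only about 1 N here, so I'll press on against the bumper for a firm hold.

```bash
python3 - <<'E'
from h import *; from workcell import *
def F(): 
    a=[]
    for _ in range(8): wait(.05); a.append(read_state()['ft_force'])
    return np.mean(a,0)
z=57.
while z>44:
    z-=1.5; p=pad(-.28); p[2]=z; movel(p,max_speed=30,guard=30); f=F()
    print(z,np.round(read_state()['eef_pos'],1),f.round(1))
    if f[2]>9: break
wait(.5)
c=camera('side'); s=read_state(); print(s['time'])
P,u,v=pts(c,box(hsv(c,(25,120,80),(35,255,255)),200,310,255,320)); P=P[P[:,2]>95]; print('lip z',np.percentile(P[:,2],[5,50,95]))
P,u,v=pts(c,box(hsv(c,(8,150,60),(20,255,255)),285,345,235,285)); Q=P[(P[:,2]>155)&(P[:,2]<170)]; r=Q.mean(0)[:2]-PIV; print('stop',np.arctan2(r@YW[:2],-r@XW[:2]))
cv2.imwrite('pics/side4.png',cv2.resize(c['image'][150:390,140:460],(800,600)))
E
```

```text
55.5 [ 605.3 -102.4   55.9] [ 0.2 -1.1  6.2]
54.0 [ 605.4 -102.2   54.6] [-0.5  0.   8.3]
52.5 [ 605.5 -101.9   53.3] [-0.8  1.  10.7]
19.275
lip z [155.23490766 159.85756832 164.58718002]
stop 1.3896550716046785
```

View pics/side4.png

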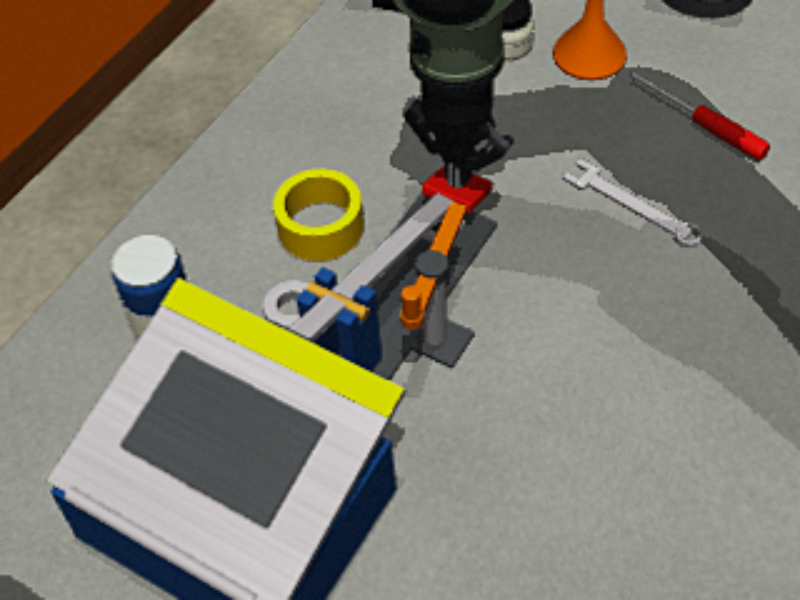

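The lid is still raised: its lip is about 53 mm higher than when shut, or roughly 0.27 rad. The stop reads 1.39 rad, the pin is in its cradle, and the force rose from about 6 to 10.7 N over the last 3 mm, so the lever is on the rubber bumper. I'm handing in now.

```bash
python3 -c "
from workcell import *
print(finish_job()); s=read_state(); print(s['time'],s['ft_force'],s['eef_pos'])"
```

```text
the job is handed in; nothing more can be done
None
the job is handed in; nothing more can be done
```

The job is handed in at about 19 s of the 54 s allowed, with the fingers still holding the lever down on its bumper. No verdict is reported, so success rests on my own checks.

**What I did:** I pushed the orange stop clockwise by its peg with the shut fingers, then pressed the red pad down along its arc until the lever met the rubber.

**Last checks before handing in:**
- **Stop:** about 1.39 rad from the side camera.
- **Lid:** the lip stood at about 160 mm, up from 107 mm when shut, which is roughly 0.27 rad.
- **Press force:** about 10.7 N at the pad, rising with depth as the bumper would give. The fingertips were at z = 53 mm.
- **Pin and bystanders:** in the last side picture the pin lay in its cradle, and the bystanders in view looked unmoved. I did not measure either one.

**One check disagreed:** the first reading of the stop after the push, from the top camera, gave a meaningless value (−0.02 rad). The arm hid the peg there and the points came out at the wrong height, so I used the side view instead. At the lever's lowest positions before the bumper the pad force read only about 1 N, so I pressed further.

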